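Shut the hidden valve in the bench air box

TASK

On the bench is a grey air shut-off box whose loose flat cover hides one of its two valves. Push the cover by its black block along its guides all the way to the other end of the box, without lifting it, then push the uncovered valve's handle (the one with the round disc on its end) a quarter turn clockwise, seen from above, until it is fully shut against its stop. Leave the other valve's handle and everything else on the bench where they are, and finish clear of everything.

Things in the scene. Friction and masses are not known exactly. Their poses are not given: they have to be found in the camera images.
- casing: Grey open-topped box fixed to the bench, 196 (its x) x 340 (its y) x 80 mm. Origin: underside centre. Hollow 160 x 316 mm, floor at z 10, no divider; bays centred at y +79 and -79 hold one valve each, either way round. The cover lies on the walls at z 70 between guide ribs (inner faces x +/-92) and end stops (y +/-162), both up to z 80. Pipe nipples stick out 22 mm behind, 14 mm in front.
- cover: Loose aluminium plate, 180 (its x) x 148 (its y) x 6 mm, about 0.35 kg, on the box over the disc-handled valve. Origin: underside centre, 70 mm above the bench. A black block on its centre, 40 (x) x 24 (y) mm, tops at 32 mm above the origin: push it along the box's y with a few newtons. Play in x 2 mm each side; at an end stop its centre is 88 mm from the box's middle.
- tag_valve: The brass valve to be shut, fixed in the box, hidden under the cover at the start. Origin: centre of its bay on the inner floor, 10 mm above the bench; axes parallel to the box's. Its upright stem (handle axis) stands at x = +30, y = -5 mm from this origin.
- tag_lever (a joint): Handle of the hidden valve: steel bar 12 mm wide, turning level about the stem, with a flat round disc (28 mm diameter) centred 62 mm from the stem; both span 48 to 62 mm above the bench. 0 = open, along the box's -x; grows clockwise from above to 1.571 = shut at the stop, along the box's +y. Starts at 0 to 0.25, stays where left; about 4 N at the disc moves it.
- tag_tip (a point): Centre of the top of that disc, 62 mm from the stem, 62 mm above the bench.
- plain_lever (a joint): Handle of the other valve, in the bay that is open at the start: the same but a plain straight bar, 12 mm wide, reaching 76 mm from the stem, without a disc. Same joint meaning. To be left as it is.
- plain_tip (a point): Point on the top of the plain bar, 62 mm from its stem, 62 mm above the bench.
- housing_a: Loose black plastic housing, 70 x 46 x 44 mm with a 22 mm nose on its +x end; origin at centre of the underside of the main block. Near the box's -y end. Leave alone.
- housing_b: Another such housing, behind the box. Leave alone.
- squeeze_bottle: Loose white bottle, 54 mm in diameter, 125 mm tall, origin at its foot, behind the box. Leave alone.
- fitting: Loose brass hose fitting standing near the box's +y end, 28 mm in diameter, 30 mm tall, origin at its foot. Leave alone.
- hammer: Loose hammer lying on the left of the bench, along its x. Leave alone.
- screwdriver: Loose screwdriver lying on the right of the bench, along its x. Leave alone.
- cup: Loose white cup, 76 mm wide, 90 mm tall, at the right of the bench. Leave alone.
Things that resemble listed ones, but are neither listed nor needed, are in the scene too. Leave any orange look-alike of the cover alone.

How it is judged (in metres and radians):
On the way, in this order (a step that is already met when the one before it is completed fails the run):
1. the cover has been slid aside, clear of the disc-handled valve (horizontal distance between cover and tag_valve above 0.145 m), for 0.2 s.
2. the disc handle has been pushed shut (value of joint tag_lever above 1.45 rad), for 0.2 s.
At the end, for the whole second after the job is handed in: Cover flat in its guides (tilt under 0.04 rad, raised under 4 mm), at rest, its centre over 145 mm from the disc valve's bay centre; disc handle at 1.45 rad or more (stop 1.571), at rest; plain handle tip moved under 15 mm, every bystander under 30 mm (horizontal distance between cover and tag_valve above 0.145 m and z of cover in the frame of casing below 0.074 m and angle between cover's own z axis and vertical below 0.04 rad and linear speed of cover below 0.02 m/s and value of joint tag_lever above 1.45 rad and velocity of joint tag_lever between -0.05 and 0.05 rad/s and distance of plain_tip from where it was at the start of the episode below 0.015 m and distance of each of housing_a, housing_b, squeeze_bottle, fitting, hammer, screwdriver, cup from where it was at the start of the episode below 0.03 m); the robot touches nothing.
It fails at once if the cover is lifted more than 12 mm or tipped (z of cover in the frame of casing above 0.082 m or angle between cover's own z axis and vertical above 0.12 rad).
It fails at once if the plain valve's handle is moved (distance of plain_tip from where it was at the start of the episode above 0.015 m).
It fails at once if a bystander is moved, lifted or knocked over (distance of any of housing_a, housing_b, squeeze_bottle, fitting, hammer, screwdriver, cup from where it was at the start of the episode above 0.03 m).
It also fails if it takes over 48 s, if anything falls off the work surface, if the arm or the gripper's body presses on something with over 40 N, if the wrist force passes 120 N, or if a joint passes its speed limit or range.

ROBOT

A 6-joint arm with a two-finger parallel gripper is mounted at the origin on the work surface. World frame = base frame: x ahead of the robot, y to its left, z up, the work surface at z = 0. Lengths are in m, angles in degrees, forces in N, time in s.
With the tool pointing down it reaches from about 0.275 to 0.85 m from the base axis. Payload 19 kg.
Tool frame: the origin (TCP) lies between the finger pads; the fingertips stand 22 mm ahead of it and the grasp point (between the pads) lies 3 mm ahead of it (robot.tcp_to_tips is the distance from the TCP to the fingertips, in m); z points along the fingers, y is the line along which they close (so a half turn about z gives the same grasp; the last joint's range is limited). The gripper opens to 85 mm and grips with 20 to 120 N. Pads are 22 mm wide; open, the fingers measure 114 mm over their backs; the gripper's body (76 mm by 85 mm) begins 54 mm behind the grasp point. The pads swing forward as they close: fully open they stand 13 mm farther back than shut.
Start: joints at [-83.595, 8.623, 82.357, -0, 89.026, -7.678], TCP at [0.14, -0.558, 0.253] pointing down, gripper open.
Joint ranges: [-160.23, 160.23], [-39.13, 120.54], [6.94, 153.29], [-79.49, 259.48], [9.18, 160.14], [-161.06, 161.06]. Speed limits (degrees/s): [108.29, 108.29, 127.2, 172.46, 172.46, 172.46].

INTERFACE

Orientations are given as a 3x3 rotation matrix whose columns are the frame's x, y, z axes.
In Python, from cell import read_state, vision, job, robot gives the robot as it stands.
- The arm moves only by the tool carry_out, never from a script. Its argument "series" is a list of rows, each a list of 6 numbers: the shift along the world's x, y, z in mm, then the turn, a rotation vector about the world's x, y, z in rad. A call has exactly 10 rows; each row is the pose to reach, as a shift and turn from the pose commanded when the call began; what a row does not reach only later rows make up. A row lasts 1/8 s, in which the tool goes at most 62.5 mm and 10.7 degrees, less where a joint would pass 70% of its speed; a pose out of reach is approached as far as the arm can. A call with a gripper value outside its range is refused whole. "grip" is the opening, from 0 (shut) to 1 (fully open), set as the call begins (left out, the last holds). The fingers move at their own pace and stop on an object; "squeeze" is the grip in N (left out, the last holds). Time passes only in rows, so rows that repeat a pose let the fingers close, or fill a call up. It gives the time, the measured TCP pose, the force, the opening and the grip force at its end, in the units of the state.
- read_state(): the state, without advancing time (a new reading comes with each control period).
- vision.get_image(name): name is "scene" or "top" or "wrist"; returns a dict with "color" (480x640x3 uint8, blue, green, red), "mtx" (3x3 intrinsics, pixels), "k1" (the pictures are not rectified: a ray, as slopes to the right and down, at radius r is drawn at 1 + k1 r^2 times it, then the intrinsics apply), "T" (4x4, takes a point from camera to world coordinates); the wrist camera has in their place "hand_eye" (4x4, takes a point from camera to tool coordinates, whose origin is the TCP and whose axes are the flange's). Camera axes: x right, y down, z forward; pixel columns grow to the right and rows downward; lengths in m; the calibration is good to about 2 mm. A picture is of the moment at which its call begins: read the wrist's pose just before it. There is no depth.
- job.job_done(): hands the job in; it is judged then, once.
The state is a dict: "t": time; "qpos": joint angles; "joint_velocities": joint speeds; "joint_efforts": joint torques, N m; "ee_pos": TCP position; "orientation": TCP orientation; "contact_force": force on the tool from outside, world axes, zero at the start; "wrist_torque": the same for the moment, N m; "opening": finger opening in m; "gripper_force": force on a finger pad.
Only numpy, scipy, OpenCV 4.12 (cv2) and the standard library are available. Lean on these libraries where they do the work, as an engineer would, in place of code of your own. Each camera call takes 0.05 s, during which the arm holds its last target. There are 200 camera calls.

## Working session

There is one attempt and no reset: what is moved stays moved. The work goes in short steps, Python scripts to look and compute and a tool call to move; the robot and the scene stay as the last step left them, time stands still between calls to the robot, and variables do not carry over. Pictures are saved under pics/ and viewed, at most 10 in all, crops included, and the job is handed in when it is done.

Besides the shell and the picture viewer there is one more tool, called after "Request:" as name([rows], argument=value, ...), one row to a line, values as JSON. carry_out: Moves the arm, as the interface text tells. Its arguments: {"type":"object","properties":{"series":{"type":"array","items":{"type":"array","items":{"type":"number"}}},"grip":{"type":"number"},"squeeze":{"type":"number"}},"required":["series"]}

```bash
mkdir -p pics
cat > h.py <<'E'
import cv2, numpy as np
from cell import read_state, vision, job, robot
def shot(n,f):
    s=read_state(); d=vision.get_image(n); cv2.imwrite(f'pics/{f}.png',d['color'])
    if n=='wrist':
        T=np.eye(4);T[:3,:3]=np.array(s['orientation']);T[:3,3]=s['ee_pos'];d['T']=T@np.array(d['hand_eye'])
    np.savez(f'pics/{f}.npz',mtx=d['mtx'],k1=d['k1'],T=d['T']); return d
def pix2w(f,uv,z):
    d=np.load(f'pics/{f}.npz');K=d['mtx'];k=float(d['k1']);T=d['T'];out=[]
    for p in uv:
        p=np.array(p,float)
        q=cv2.undistortPoints(p.reshape(1,1,2),K,np.array([k,0,0,0,0.]))[0,0]
        r=T[:3,:3]@np.array([q[0],q[1],1]);o=T[:3,3];out.append(o+r*(z-o[2])/r[2])
    return np.array(out)
def w2pix(f,P):
    d=np.load(f'pics/{f}.npz');T=np.linalg.inv(d['T']);P=np.atleast_2d(P).astype(float)
    return cv2.projectPoints(P,cv2.Rodrigues(T[:3,:3])[0],T[:3,3],d['mtx'],np.array([float(d['k1']),0,0,0,0.]))[0][:,0]
E
python3 - <<'E'
from h import *
for n in('top','scene'):
    d=shot(n,n+'0');print(np.round(d['T'],3))
s=read_state();print(s['t'],s['orientation'],s['opening'])
E
```

```text
[[-0.028 -0.996  0.079  0.431]
 [-1.     0.028  0.002 -0.026]
 [-0.004 -0.079 -0.997  1.444]
 [ 0.     0.     0.     1.   ]]
[[-0.707  0.6   -0.373  1.095]
 [ 0.707  0.596 -0.381  0.515]
 [-0.006 -0.533 -0.846  1.327]
 [ 0.     0.     0.     1.   ]]
0.1 [[ 9.69943540e-01  2.43330052e-01 -1.24915166e-04]
 [ 2.43330046e-01 -9.69942975e-01  1.05528000e-03]
 [ 1.35620749e-04 -1.05395763e-03 -9.99999435e-01]] 0.08522503499201413
```

View pics/top0.png

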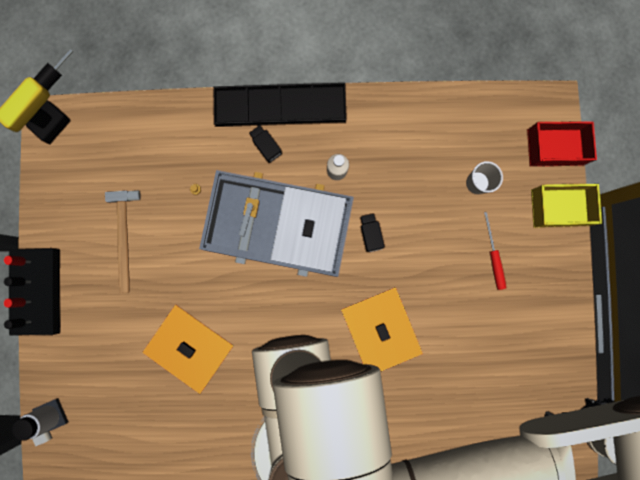

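View pics/scene0.png

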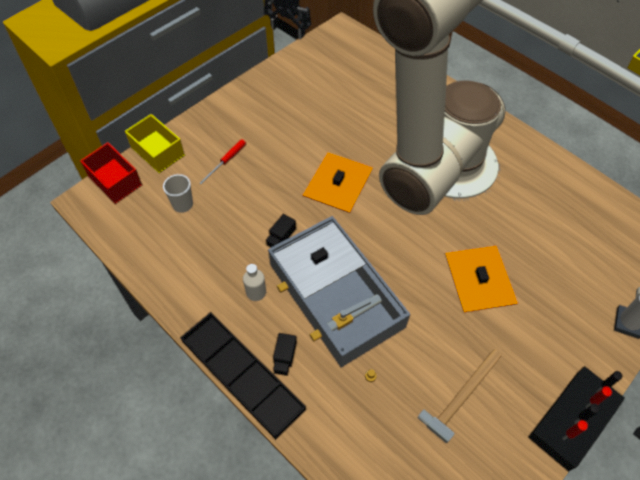

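The things that could be taken for the cover are the aluminium plate on the box at top (308,229), the orange plate at (188,349) and the orange plate at (382,331). I choose the aluminium one on the grey box. Next I check it in a close crop.

Run:
```python
import cv2
a=cv2.imread('pics/top0.png')[160:290,190:365]
cv2.imwrite('pics/c1.png',cv2.resize(a,None,fx=4.5,fy=4.5,interpolation=cv2.INTER_CUBIC))
```

```text
(no output)
```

View pics/c1.png

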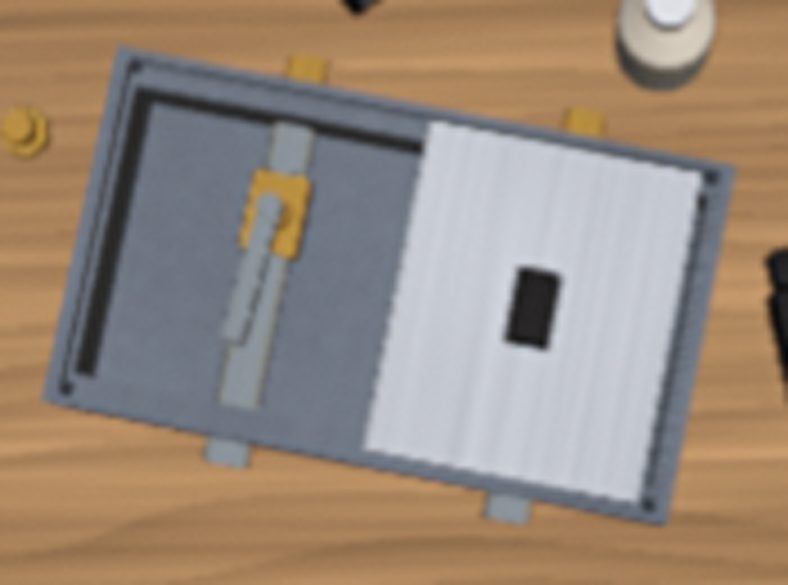

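The crop shows the aluminium cover with its black block at crop (533,308). The box's top corners are at (122,47), (737,167), (662,523) and (45,402). The plain lever runs from (270,205) to (235,340).

Run:
```python
from h import *
f=lambda l:[(190+(x+.5)/4.5-.5,160+(y+.5)/4.5-.5) for x,y in l]
c=pix2w('top0',f([(122,47),(737,167),(662,523),(45,402)]),.08)
print(c.round(4)); m=c.mean(0)
ey=(c[0]-c[1]+c[3]-c[2]);print(np.linalg.norm(ey)/2,np.linalg.norm(c[0]-c[3]));yaw=np.degrees(np.arctan2(-ey[0],ey[1]));
ex=(c[0]-c[3]+c[1]-c[2]);print(yaw,np.degrees(np.arctan2(ex[1],ex[0])),m)
b=pix2w('top0',f([(533,308)]),.102)[0];print('block',b)
t=np.radians(yaw);R=np.array([[np.cos(t),-np.sin(t)],[np.sin(t),np.cos(t)]])
print('block in box',R.T@(b-m)[:2])
for p in[(0,-88),(0,-130),(0,88),(0,-79)]:print(p,m[:2]+R@np.array(p)/1e3)
s=read_state();o=np.array(s['orientation']);print('tool x/y az',np.degrees(np.arctan2(o[1,:2],o[0,:2])),s['ee_pos'])
```

```text
[[ 0.7031  0.2011  0.08  ]
 [ 0.628  -0.1283  0.08  ]
 [ 0.4391 -0.0821  0.08  ]
 [ 0.5123  0.245   0.08  ]]
0.336528137211055 0.19580680949043597
-12.724968646629582 -13.33311943024947 [0.57063037 0.05893042 0.08      ]
block [ 0.55327285 -0.01713667  0.102     ]
block in box [-0.0001758  -0.07802214]
(0, -88) [ 0.55124649 -0.02690818]
(0, -130) [ 0.5419951  -0.06787661]
(0, 88) [0.59001424 0.14476902]
(0, -79) [ 0.55322893 -0.01812924]
tool x/y az [ 14.08316623 -75.91682558] [ 0.13987659 -0.5575333   0.25274911]
```

Request:
carry_out([
  [30,38,0,0,0,-0.05],
  [70,88,0,0,0,-0.1],
  [115,142,0,0,0,-0.15],
  [160,198,0,0,0,-0.2],
  [205,254,0,0,0,-0.25],
  [250,310,0,0,0,-0.3],
  [295,366,0,0,0,-0.35],
  [340,420,0,0,0,-0.4],
  [380,470,0,0,0,-0.45],
  [400,497,0,0,0,-0.473],
], grip=0)

```text
t: 1.35
ee_pos: [0.5241, -0.08, 0.2531]
orientation: [[0.974, -0.226, -0.0], [-0.226, -0.974, 0.0], [-0.0, 0.0, -1.0]]
contact_force: [1.2, -1.2, 1.4]
opening: -0.0001
gripper_force: 0.0
```

Run:
```python
from h import *
shot('wrist','w1');s=read_state();print(s['t'],s['ee_pos'],s['contact_force'],s['opening'])
t=np.radians(-13);R=np.array([[np.cos(t),-np.sin(t)],[np.sin(t),np.cos(t)]]);m=np.array([.5706,.0589])
for p in[(0,-78),(-98,-170),(98,-170)]:print(p,w2pix('w1',np.r_[m+R@np.array(p)/1e3,.102 if p[0]==0 else .08]))
```

```text
1.4 [ 0.5270873  -0.07483171  0.25274445] [-0.99017932  7.38968209 -3.35021604] 0.00021085023819392945
(0, -78) [[214.93851015 206.43612568]]
(-98, -170) [[347.73063976 324.6446539 ]]
(98, -170) [[352.56195342  55.47981899]]
```

View pics/w1.png

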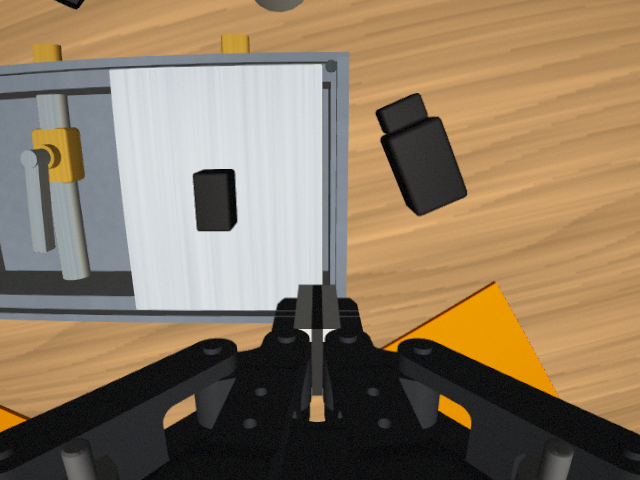

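The wrist view shows the block's top at (213,200) against a predicted (215,206), and the box corners at (347,322) and (348,53), so my pose is good to about 3 mm. Now I descend behind the block and start the push.

Request:
carry_out([
  [1,0,-30,0,0,0],
  [2,-1,-75,0,0,0],
  [3,-1,-120,0,0,0],
  [3,-1,-143,0,0,0],
  [3,-1,-147,0,0,0],
  [3,-1,-147,0,0,0],
  [4,4,-147,0,0,0],
  [6,10,-147,0,0,0],
  [7,16,-147,0,0,0],
  [9,22,-147,0,0,0],
])

```text
t: 2.65
ee_pos: [0.5323, -0.0595, 0.1064]
orientation: [[0.974, -0.225, 0.0], [-0.225, -0.974, 0.0], [0.0, -0.0, -1.0]]
contact_force: [-1.1, -0.0, 0.1]
opening: 0.0003
gripper_force: 0.0
```

```bash
cat >> h.py <<'E'
t_=np.radians(-13);R=np.array([[np.cos(t_),-np.sin(t_)],[np.sin(t_),np.cos(t_)]]);m=np.array([.5706,.0589])
def box(p): return (R.T@(np.array(p)[:2]-m)*1e3).round(1)
def wst():
    s=read_state();print(round(s['t'],2),np.round(s['ee_pos'],4),'box',box(s['ee_pos']),'F',np.round(s['contact_force'],1))
E
python3 - <<'E'
from h import *
wst();shot('top','top1');wst()
E
```

```text
2.65 [ 0.5323 -0.0595  0.1064] box [ -10.7 -124. ] F [-1.1 -0.   0.1]
2.7 [ 0.5325 -0.059   0.1064] box [ -10.6 -123.4] F [ 0.1 -0.   0.4]
```

Request:
carry_out([
  [5,-1,0,0,0,0],
  [10,-2,0,0,0,0],
  [11,4,0,0,0,0],
  [13,11,0,0,0,0],
  [15,18,0,0,0,0],
  [16,26,0,0,0,0],
  [19,35,0,0,0,0],
  [21,45,0,0,0,0],
  [23,55,0,0,0,0],
  [25,65,0,0,0,0],
])

```text
t: 3.95
ee_pos: [0.5573, 0.0057, 0.1063]
orientation: [[0.974, -0.225, 0.0], [-0.225, -0.974, 0.0], [0.0, -0.0, -1.0]]
contact_force: [-0.7, -1.9, -0.2]
opening: 0.0
gripper_force: 1.3
```

Run:
```python
from h import *
wst();shot('wrist','w2');wst()
```

```text
3.95 [0.5573 0.0057 0.1063] box [ -1.  -54.8] F [-0.7 -1.9 -0.2]
4.0 [0.5575 0.0067 0.1063] box [ -1.1 -53.8] F [ 0.5  0.7 -0.7]
```

View pics/w2.png

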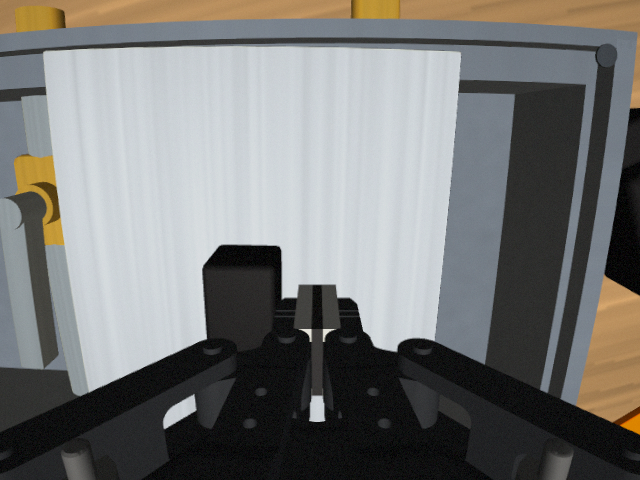

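The cover is sliding flat: its edges stay parallel to the ribs, the block is at (242,290), and the bay behind it is opening up. I continue the push.

Request:
carry_out([
  [1,5,0,0,0,0],
  [3,13,0,0,0,0],
  [5,23,0,0,0,0],
  [8,33,0,0,0,0],
  [10,43,0,0,0,0],
  [12,53,0,0,0,0],
  [15,63,0,0,0,0],
  [17,73,0,0,0,0],
  [19,82,0,0,0,0],
  [21,88,0,0,0,0],
])

```text
t: 5.25
ee_pos: [0.5782, 0.0935, 0.1063]
orientation: [[0.974, -0.225, -0.0], [-0.225, -0.974, -0.0], [-0.0, 0.0, -1.0]]
contact_force: [-3.5, -5.2, 2.3]
opening: -0.0
gripper_force: 2.7
```

Request:
carry_out([
  [1,4,0,0,0,0],
  [2,8,0,0,0,0],
  [3,12,0,0,0,0],
  [3,14,0,0,0,0],
  [4,16,0,0,0,0],
  [4,18,0,0,0,0],
  [5,20,0,0,0,0],
  [5,20,0,0,0,0],
  [5,20,0,0,0,0],
  [5,20,0,0,0,0],
])

```text
t: 6.5
ee_pos: [0.5832, 0.1131, 0.1062]
orientation: [[0.974, -0.225, -0.0], [-0.225, -0.974, 0.0], [-0.0, -0.0, -1.0]]
contact_force: [-2.7, -2.5, 1.0]
opening: 0.0001
gripper_force: 1.3
```

Run:
```python
from h import *
wst();shot('top','top2')
a=cv2.imread('pics/top2.png')[160:290,190:365]
cv2.imwrite('pics/c2.png',cv2.resize(a,None,fx=4.5,fy=4.5,interpolation=cv2.INTER_CUBIC))
```

```text
6.5 [0.5832 0.1131 0.1062] box [ 0.1 55.6] F [-2.7 -2.5  1. ]
```

Request:
carry_out([
  [0,1,0,0,0,0],
  [0,2,0,0,0,0],
  [1,3,0,0,0,0],
  [1,4,0,0,0,0],
  [1,5,0,0,0,0],
  [1,6,0,0,0,0],
  [2,7,0,0,0,0],
  [2,8,0,0,0,0],
  [2,8,0,0,0,0],
  [2,8,0,0,0,0],
])

```text
t: 7.8
ee_pos: [0.5853, 0.1211, 0.1063]
orientation: [[0.974, -0.225, 0.0], [-0.225, -0.974, 0.0], [0.0, -0.0, -1.0]]
contact_force: [-1.4, -1.1, 0.1]
opening: -0.0001
gripper_force: 0.4
```

Run:
```python
from h import *
wst()
```

```text
7.8 [0.5853 0.1211 0.1063] box [ 0.3 63.9] F [-1.4 -1.1  0.1]
```

Request:
carry_out([
  [0,0.5,0,0,0,0],
  [0,1,0,0,0,0],
  [0,1.5,0,0,0,0],
  [0.5,2,0,0,0,0],
  [0.5,2.5,0,0,0,0],
  [0.5,3,0,0,0,0],
  [1,3.5,0,0,0,0],
  [1,4,0,0,0,0],
  [1,4,0,0,0,0],
  [1,4,0,0,0,0],
])

```text
t: 9.05
ee_pos: [0.5856, 0.1225, 0.1063]
orientation: [[0.974, -0.226, -0.002], [-0.226, -0.974, -0.004], [-0.001, 0.004, -1.0]]
contact_force: [-8.3, -26.5, 4.8]
opening: -0.0001
gripper_force: 13.6
```

Run:
```python
from h import *
wst()
```

```text
9.05 [0.5856 0.1225 0.1063] box [ 0.3 65.4] F [ -8.3 -26.5   4.8]
```

Request:
carry_out([
  [-2,-8,0,0,0,0],
  [-5,-22,0,0,0,0],
  [-6,-26,25,0,0,0],
  [-15,-40,70,0,0,0],
  [-30,-65,110,0,0,0],
  [-50,-95,130,0,0,0],
  [-75,-125,130,0,0,0],
  [-92,-155,130,0,0,0],
  [-100,-168,130,0,0,0],
  [-100,-168,130,0,0,0],
])

```text
t: 10.3
ee_pos: [0.4861, -0.0435, 0.2365]
orientation: [[0.974, -0.227, 0.001], [-0.227, -0.974, 0.0], [0.001, -0.0, -1.0]]
contact_force: [0.0, 0.7, 0.7]
opening: -0.0001
gripper_force: 0.0
```

Run:
```python
from h import *
wst();shot('wrist','w3');shot('top','top3');wst()
```

```text
10.3 [ 0.4861 -0.0435  0.2365] box [ -59.3 -118.8] F [0.  0.7 0.7]
10.4 [ 0.4865 -0.0426  0.2363] box [ -59.1 -117.8] F [ 0.6 -0.2 -0.1]
```

View pics/w3.png

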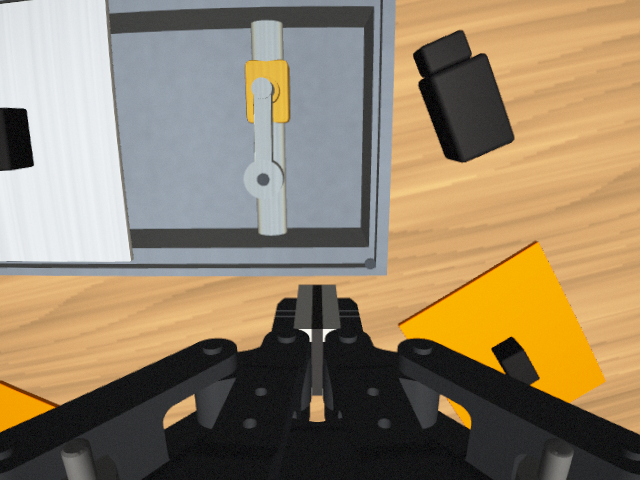

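The wrist view shows the uncovered valve: its disc is at (263,179), its stem at (262,90), and the cover's edge runs from (110,0) to (131,261).

Run:
```python
from h import *
for n,p,z in[('disc',(263,179),.062),('stem',(262,90),.062),('cov',(131,261),.076),('cov2',(110,5),.076),('corner',(385,273),.08)]:print(n,box(pix2w('w3',[p],z)[0]))
```

```text
disc [-30.  -80.7]
stem [ 30.8 -81.8]
cov [-86.8  16. ]
cov2 [85.4 13.4]
corner [ -94.4 -167.2]
```

Request:
carry_out([
  [13,-5,0,0,0,0],
  [26,-9,0,0,0,0],
  [26,-9,-30,0,0,0],
  [26,-9,-70,0,0,0],
  [26,-9,-110,0,0,0],
  [26,-9,-140,0,0,0],
  [26,-9,-155,0,0,0],
  [26,-9,-164,0,0,0],
  [26,-9,-164,0,0,0],
  [26,-9,-164,0,0,0],
])

```text
t: 11.65
ee_pos: [0.5127, -0.0521, 0.0732]
orientation: [[0.974, -0.225, 0.001], [-0.225, -0.974, -0.0], [0.001, -0.0, -1.0]]
contact_force: [-0.6, -0.5, -0.8]
opening: 0.0002
gripper_force: 0.0
```

Run:
```python
from h import *
wst();p=np.array(read_state()['ee_pos'])[:2]
for th in np.arange(0,1.75,.1):
    n=-np.array([np.sin(th),np.cos(th)]);u=np.array([-np.cos(th),np.sin(th)])
    q=np.array([30,-84])+56*u+25*n
    print(round(th,2),q.round(0),((m+R@q/1e3-p)*1e3).round(0))
```

```text
11.65 [ 0.5127 -0.0521  0.0732] box [ -31.4 -121.2] F [-0.6 -0.5 -0.8]
0.0 [ -26. -109.] [ 8. 11.]
0.1 [ -28. -103.] [ 7. 17.]
0.2 [-30. -97.] [ 7. 23.]
0.3 [-31. -91.] [ 7. 29.]
0.4 [-31. -85.] [ 8. 35.]
0.5 [-31. -79.] [10. 41.]
0.6 [-30. -73.] [12. 47.]
0.7 [-29. -67.] [15. 52.]
0.8 [-27. -61.] [18. 57.]
0.9 [-24. -56.] [22. 62.]
1.0 [-21. -50.] [26. 67.]
1.1 [-18. -45.] [30. 71.]
1.2 [-14. -41.] [35. 74.]
1.3 [ -9. -37.] [41. 77.]
1.4 [ -4. -33.] [46. 80.]
1.5 [  1. -30.] [52. 82.]
1.6 [  7. -27.] [58. 83.]
1.7 [ 12. -25.] [64. 84.]
```

Request:
carry_out([
  [5,5,0,0,0,0],
  [8,11,0,0,0,0],
  [7,17,0,0,0,0],
  [7,23,0,0,0,0],
  [7,29,0,0,0,0],
  [8,35,0,0,0,0],
  [10,41,0,0,0,0],
  [12,47,0,0,0,0],
  [15,52,0,0,0,0],
  [18,57,0,0,0,0],
])

```text
t: 12.9
ee_pos: [0.53, 0.0054, 0.0721]
orientation: [[0.974, -0.225, -0.001], [-0.225, -0.974, 0.0], [-0.001, -0.0, -1.0]]
contact_force: [0.3, -3.6, 1.2]
opening: -0.0003
gripper_force: 1.8
```

Request:
carry_out([
  [4,5,0,0,0,0],
  [8,10,0,0,0,0],
  [12,14,0,0,0,0],
  [17,17,0,0,0,0],
  [20,19,0,0,0,0],
  [23,20,0,0,0,0],
  [26,22,0,0,0,0],
  [28,23,0,0,0,0],
  [28,23,0,0,0,0],
  [28,23,0,0,0,0],
])

```text
t: 14.15
ee_pos: [0.5583, 0.0281, 0.0723]
orientation: [[0.974, -0.225, 0.0], [-0.225, -0.974, 0.0], [0.0, -0.0, -1.0]]
contact_force: [-1.1, -0.9, -1.1]
opening: -0.0001
gripper_force: 0.7
```

Run:
```python
from h import *
wst();shot('wrist','w4')
```

```text
14.15 [0.5583 0.0281 0.0723] box [ -5.1 -32.8] F [-1.1 -0.9 -1.1]
```

View pics/w4.png

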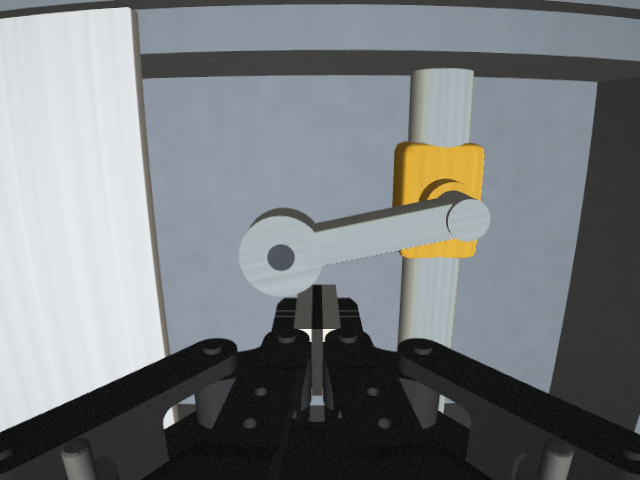

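The handle is turned to about 78°, with the disc at (281,256), the stem at (468,219) and the finger behind it. I push on gently along the box's +x to the stop.

Request:
carry_out([
  [2,0,0,0,0,0],
  [4,0,0,0,0,0],
  [6,-1,0,0,0,0],
  [8,-1,0,0,0,0],
  [9,-1.5,0,0,0,0],
  [10,-2,0,0,0,0],
  [10.5,-2,0,0,0,0],
  [11,-2,0,0,0,0],
  [11.5,-2,0,0,0,0],
  [12,-2,0,0,0,0],
])

```text
t: 15.45
ee_pos: [0.5702, 0.026, 0.0723]
orientation: [[0.974, -0.225, 0.0], [-0.225, -0.974, 0.0], [0.0, -0.0, -1.0]]
contact_force: [-3.3, 1.1, 1.1]
opening: -0.0002
gripper_force: 1.6
```

Run:
```python
from h import *
wst()
```

```text
15.45 [0.5702 0.026  0.0723] box [  7.  -32.1] F [-3.3  1.1  1.1]
```

Request:
carry_out([
  [0.5,0,0,0,0,0],
  [1,0,0,0,0,0],
  [1.5,0,0,0,0,0],
  [2,-0.5,0,0,0,0],
  [2.5,-0.5,0,0,0,0],
  [3,-0.5,0,0,0,0],
  [3.5,-1,0,0,0,0],
  [4,-1,0,0,0,0],
  [4,-1,0,0,0,0],
  [4,-1,0,0,0,0],
])

```text
t: 16.7
ee_pos: [0.5727, 0.0252, 0.0719]
orientation: [[0.974, -0.225, -0.004], [-0.225, -0.974, 0.0], [-0.004, 0.0, -1.0]]
contact_force: [-16.5, 2.1, 7.2]
opening: 0.0
gripper_force: 8.0
```

Run:
```python
from h import *
wst()
```

```text
16.7 [0.5727 0.0252 0.0719] box [  9.6 -32.4] F [-16.5   2.1   7.2]
```

The force rose to 16 N, so the handle is at its stop. I back off, lift and check.

Request:
carry_out([
  [-5,1,0,0,0,0],
  [-15,3,0,0,0,0],
  [-28,6,0,0,0,0],
  [-32,7,15,0,0,0],
  [-34,8,55,0,0,0],
  [-40,0,100,0,0,0],
  [-55,-20,145,0,0,0],
  [-75,-50,175,0,0,0],
  [-88,-68,175,0,0,0],
  [-88,-68,175,0,0,0],
])

```text
t: 17.95
ee_pos: [0.4857, -0.0438, 0.2488]
orientation: [[0.974, -0.227, 0.002], [-0.227, -0.974, -0.001], [0.002, 0.0, -1.0]]
contact_force: [-0.0, -0.5, 0.1]
opening: 0.0005
gripper_force: 0.0
```

Run:
```python
from h import *
wst();shot('wrist','w5')
```

```text
17.95 [ 0.4857 -0.0438  0.2488] box [ -59.7 -119.2] F [-0.  -0.5  0.1]
```

View pics/w5.png

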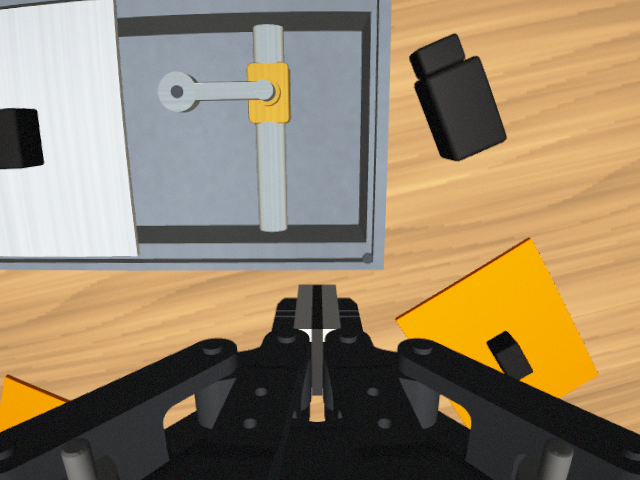

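The handle now lies square along the box's y, with the disc at (177,91) and the stem at (264,91). The cover is flat at its far stop and the arm is clear, so I hand the job in.

```bash
python3 -c "
from cell import job
print(job.job_done())"
```

```text
the job is handed in; nothing more can be done
None
```

The cover is pushed to its stop at the far end of the box, the disc handle is turned shut against its stop, and the arm is clear of everything; the job is handed in at about 18 s of the 48 s allowed, with no verdict returned.

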